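# Turn the trolley wheel by its spokes until the valve is at the top

### The arm

A 6-joint arm with a two-finger parallel gripper is mounted at the origin on the work surface. World frame = base frame: x ahead of the robot, y to its left, z up, the work surface at z = 0. Lengths are in mm, angles in rad, forces in N, time in s.
With the tool pointing down it reaches from about 300 to 775 mm from the base axis. Payload 14.6 kg.
Tool frame: the origin (TCP) lies on the centre line of the jaws, within the pads' length; the fingertips stand 19 mm ahead of it and the grasp point (between the pads) is the TCP (bot.tip_reach is the distance from the TCP to the fingertips, in mm); y points along the fingers, x is the direction in which the jaws open and shut, and the axes are right-handed (so a half turn about y gives the same grasp; the last joint's range is limited). The gripper opens to 85 mm and grips with 20 to 120 N. Pads are 22 mm wide; open, the fingers measure 114 mm over their backs; the gripper's body (76 mm by 85 mm) begins 54 mm behind the grasp point. The pads swing forward as they close: fully open they stand 13 mm farther back than shut.
Start: joints at [1.27, 0.3, 1.521, -0, 1.321, -0.067], TCP at [127.42, 535.027, 250.281] pointing down, gripper open.
Joint ranges: [-3.03, 3.03], [-0.79, 2.21], [0.23, 2.52], [-1.04, 4.18], [0, 3.07], [-2.55, 2.55]. Speed limits (rad/s): [2.22, 2.22, 2.57, 3.14, 3.14, 3.14].

### API

Orientations are given as a unit quaternion [w, x, y, z].
In Python, from rig import bot gives the robot as it stands. Calls block until the motion is done:
- bot.move_to(position, orientation): joint-space move of the TCP to a pose.
- bot.servo_line(position, attitude=None, speed=150, until_force=None): straight line of the TCP; attitude=None keeps the orientation; speed is the mean speed in mm/s. With until_force (N) it stops when the force on the tool has changed by that much, and returns True; else False.
- bot.move_joints(angles): joint-space move.
- bot.move_gripper(opening, grip_force=None): finger opening in mm; grip_force is the grip in N (None keeps the last); returns when the fingers have stopped.
- bot.dwell(seconds).
- bot.ik(position, orientation): joint angles nearest the present ones, or None.
- bot.read_state(): the state.
- bot.read_camera(name): name is "scene" or "top" or "wrist"; returns a dict with "image" (400x640x3 uint8, blue, green, red), "depth" (400x640 float32, mm along the optical axis (not along the pixel's ray), 0 where there is no reading), "fovy" (degrees; the focal length in pixels is half the picture's height over the tangent of half this angle, whatever the lens; pixels are square), "cx", "cy" (the principal point, pixels), "k1" (the pictures are not rectified: a ray, as slopes to the right and down, at radius r is drawn at 1 + k1 r^2 times it, then the intrinsics apply), "eye" and "attitude" of the camera in the world; the wrist camera has in their place "mount" (4x4, takes a point from camera to tool coordinates, whose origin is the TCP and whose axes are the tool frame's). Camera axes: x right, y down, z forward; pixel columns grow to the right and rows downward; lengths in mm; the calibration is good to about 2 mm. A picture is of the moment at which its call begins: read the wrist's pose just before it.
A pose or a line that the arm cannot do raises bot.MotionError and nothing moves.
- bot.finish_job(): hands the job in, once; it reports no verdict.
The state is a dict: "clock": time; "joint_positions": joint angles; "qvel": joint speeds; "effort": joint torques, N m; "ee_pos": TCP position; "tool_rot": TCP orientation; "ft_force": force on the tool from outside, world axes, zero at the start; "moment": the same for the moment, N m; "grip_width": finger opening in mm.
Only numpy, scipy, OpenCV 4.12 (cv2) and the standard library are available. Lean on these libraries where they do the work, as an engineer would, in place of code of your own. Each camera call takes 0.05 s, during which the arm holds its last target. There are 200 camera calls.

### The job

The gas-cylinder trolley's wheel hangs on the bench stand, ready to have its tyre pumped up. Push one spoke after another with a fingertip to turn the wheel, gently and without spinning it, until the valve stem is straight up, at twelve o'clock of the leaning wheel; then take your hand away and leave it at rest there. Grip nothing, do not push on the valve stem or on the flat tyre, and leave the stand and the things lying around it where they are.

Things in the scene. Friction and masses are not known exactly. Their poses are not given: they have to be found in the camera images.
- stand: Free-standing stand, 9 kg: steel base plate 240 (x) x 400 (y) x 12 mm (x -100 to +140) with an aluminium-profile frame behind the wheel that holds a stub axle. The wheel on it leans back 30 degrees, its face to the robot and upwards. Origin on the bench under the hub; x away from the robot (from the wheel's face to its back, level), y left, z up. Yawed up to 0.3 rad.
- hub (a point): Centre of the wheel, 160 mm above the bench; does not turn. x: along the axle, from the wheel's face to its back, 30 degrees downwards; y: level, left in the wheel's plane; z: up the leaning wheel, to twelve o'clock. Hub radius 20 mm, x -26 to +30 mm; axle nut radius 11 mm to x -36. Behind it a spacer and, from x +59 mm, the frame.
- wheel (a joint): Wheel angle, rad: 0 or 2 pi when the valve stem is at twelve o'clock, straight up from the hub; grows clockwise seen from the robot's side (the wheel's top moves to -y). Turns endlessly both ways. Its bush rubs with 0.12 N m (about 2 N at a spoke), so it stops at once and stays where it is left. Starts at 2.1 to 4.2.
- spokes: Five grey plastic spokes, turning with the wheel: 36, 108, 180, 252, 324 degrees from the valve. Each 14 mm wide, from the hub to the rim's inside (radius 92 mm), x -16 to +10 mm; 56 mm free between two at radius 60 mm. The rim has radius 92 to 109 mm, x -16 to +16 mm. Origin at the hub centre, x along the axle away from the robot, z towards the valve.
- tyre: Black rubber tyre on the rim, not pumped up: outer radius 142 mm, section 40 mm (x -20 to +20 mm), so its side stands 4 mm nearer the robot than the spokes. Origin at the hub centre, axes as spokes.
- valve: Valve stem: black rubber 12 mm thick with a brass tip 8 mm thick, sticking out of the rim towards the hub midway between two spokes, at x -6 mm along the axle, from radius 92 to 57 mm. Origin at the brass tip, z outwards from hub to rim, y across; turns with the wheel. Straight up means at twelve o'clock, its z along the z of hub.
- wrench: Loose steel spanner 160 mm long, lying flat on the bench in front of the stand; origin under its middle.
- tyre_lever: Loose grey plastic tyre lever 130 x 16 mm, 12 mm high, lying in front of the stand; origin under its middle.
- wash_bottle: Loose white plastic bottle, 60 mm across and 140 mm tall, standing beside the stand; origin under its middle.
- gauge: Loose tyre-pressure gauge lying on its back beside the stand: round dial 54 mm across, 22 mm high, with a spout reaching 80 mm from the origin along its x; origin under the dial's middle.

How it is judged (in metres and radians):
On the way, in this order (a step that is already met when the one before it is completed fails the run):
1. the fingers push on the spokes (contact force between the fingers and spokes above 0.3 N).
2. the valve has come up into the upper half of the wheel (z of valve in the frame of hub above 0.01 m).
3. the valve stem is straight up, within 0.1 rad, and the wheel is at rest (angle between the y axis of valve and the y axis of stand, either way round below 0.1 rad and z of valve in the frame of hub above 0.05 m and velocity of joint wheel between -0.05 and 0.05 rad/s), for 0.2 s.
At the end, for the whole second after the job is handed in: The valve stem is straight up, at twelve o'clock of the leaning wheel within 0.1 rad (6 degrees) of wheel angle, and the wheel is at rest; the stand stands flat within 15 mm of where it was and none of the four loose things has moved 20 mm or more (all of step 3 and distance of stand from where it was at the start of the episode below 0.015 m and angle between stand's own z axis and vertical below 0.05 rad and distance of each of wrench, tyre_lever, wash_bottle, gauge from where it was at the start of the episode below 0.02 m); the robot touches nothing.
It fails at once if the stand is lifted, tipped or shoved (15 mm, 0.05 rad) (distance of stand from where it was at the start of the episode above 0.015 m or angle between stand's own z axis and vertical above 0.05 rad).
It fails at once if the wheel is spun, faster than 5 rad/s (velocity of joint wheel above 5 rad/s or velocity of joint wheel below -5 rad/s).
It fails at once if the wheel is gripped or pushed roughly, more than 30 N between the fingers and the wheel or stand (contact force between the fingers and stand above 30 N).
It fails at once if the valve stem (more than 3 N) or the flat tyre (more than 6 N) is pushed on (contact force between any of the fingers, the arm and valve above 3 N or contact force between any of the fingers, the arm and tyre above 6 N).
It fails at once if a loose thing nearby is moved 20 mm or more (distance of any of wrench, tyre_lever, wash_bottle, gauge from where it was at the start of the episode above 0.02 m).
It also fails if it takes over 64 s, if anything falls off the work surface, if the arm or the gripper's body presses on something with over 40 N, if the wrist force passes 120 N, or if a joint passes its speed limit or range.

## Working session

There is one attempt and no reset: what is moved stays moved. The work goes in short steps, each a Python script; the robot and the scene stay as the last script left them, time stands still between calls to the robot, and variables do not carry over. Pictures are saved under pics/ and viewed, about 8 in all and at most 12, crops included, and the job is handed in when it is done.

```bash
mkdir -p pics; ls
python3 - <<'E'
from rig import bot
import cv2,numpy as np,pickle
d={}
for n in("scene","top"):
    c=bot.read_camera(n);d[n]=c;cv2.imwrite(f"pics/{n}0.png",c["image"])
    print(n,{k:v for k,v in c.items() if k not in("image","depth")})
pickle.dump(d,open("d0.pkl","wb"))
s=bot.read_state();print(s)
E
```

```text
pics
scene {'fovy': 52.976838127813714, 'cx': 321.12316285545245, 'cy': 198.2023744992942, 'k1': -0.021208060601499237, 'eye': array([1103.76785331,  251.50645799,  886.14007612]), 'attitude': array([-0.19067825,  0.52681126,  0.77872613, -0.28230712])}
top {'fovy': 46.95773008715613, 'cx': 321.2133880776553, 'cy': 191.3261902240345, 'k1': -0.0639091752682327, 'eye': array([ 347.19057638,   21.57145386, 1094.74726779]), 'attitude': array([ 0.07104759, -0.6972847 ,  0.71063911, -0.06114204])}
{'clock': 0.1, 'joint_positions': array([ 1.27039134e+00,  3.00405060e-01,  1.52152456e+00, -2.73014806e-05,
        1.32070016e+00, -6.66182062e-02]), 'qvel': array([ 0.00137198,  0.00024897, -0.00239541,  0.00103167, -0.00275337,
       -0.00078145]), 'effort': array([ 1.41300137e-03, -5.44377851e+01, -3.62372124e+01, -3.92581200e-06,
        3.09002200e-03, -9.59549112e-06]), 'ee_pos': array([127.3759858 , 534.84931027, 249.78144083]), 'tool_rot': array([-0.55468468,  0.55511532,  0.43797906, -0.43857295]), 'ft_force': array([ 0.31929308,  0.45293932, -0.07881606]), 'moment': array([-0.00976665,  0.02051863, -0.00466727]), 'grip_width': 85.57188215508901}
```

View pics/top0.png

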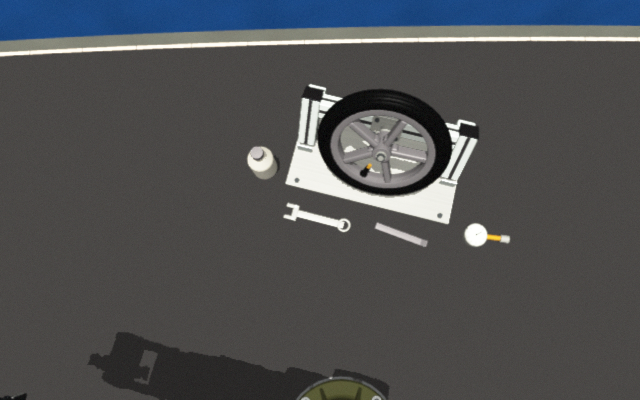

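View pics/scene0.png

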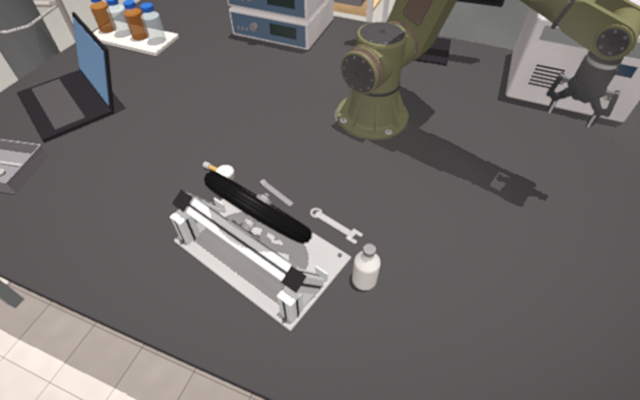

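The top view shows the wheel's hub at about (381,155). The valve is below and left of it at about (367,168), and the plate's front corners are near (287,184) and (450,222). The scene view shows the bottle and the gauge at either side of the stand. Next I fit the stand pose and overlay it as a check.

```bash
cat > h.py <<'E'
import numpy as np,cv2
from scipy.spatial.transform import Rotation as R
def q2R(q): return R.from_quat(np.roll(q,-1)).as_matrix()
def R2q(m): return np.roll(R.from_matrix(m).as_quat(),1)
def intr(c):
    f=200/np.tan(np.radians(c["fovy"])/2)
    return np.array([[f,0,c["cx"]],[0,f,c["cy"]],[0,0,1.]]),np.array([c["k1"],0,0,0,0.])
def pose(c,s=None):
    if "mount" in c:
        T=np.eye(4);T[:3,:3]=q2R(s["tool_rot"]);T[:3,3]=s["ee_pos"];T=T@c["mount"];return T[:3,:3],T[:3,3]
    return q2R(c["attitude"]),c["eye"]
def ray(c,uv,s=None):
    K,D=intr(c);n=cv2.undistortPoints(np.array(uv,float).reshape(-1,1,2),K,D).reshape(-1,2)
    Rm,e=pose(c,s);return e,np.c_[n,np.ones(len(n))]@Rm.T
def proj(c,P,s=None):
    K,D=intr(c);Rm,e=pose(c,s)
    return cv2.projectPoints(((np.asarray(P,float)-e)@Rm).reshape(-1,1,3),np.zeros(3),np.zeros(3),K,D)[0].reshape(-1,2)
def stand(p): # x,y,yaw -> hub centre, hub axes (columns)
    S=R.from_euler('z',p[2]).as_matrix();H=S@R.from_euler('y',30,degrees=True).as_matrix()
    return np.array([p[0],p[1],160.]),H
def wp(p,x,r,a): # point on wheel: axle x, radius r, clockwise angle a
    h,H=stand(p);a=np.atleast_1d(a);return h+np.c_[x+0*a,-r*np.sin(a),r*np.cos(a)]@H.T
def overlay(c,p,th,s=None,im=None):
    im=c["image"].copy() if im is None else im
    t=np.linspace(0,2*np.pi,60)
    for x,r,col in((-16,92,(0,255,0)),(-10,142,(0,255,255))):
        cv2.polylines(im,[proj(c,wp(p,x,r,t),s).astype(int)],True,col)
    cv2.line(im,*[tuple(map(int,q)) for q in proj(c,np.r_[wp(p,-6,57,th),wp(p,-6,92,th)],s)],(0,0,255))
    for k in range(5):
        cv2.line(im,*[tuple(map(int,q)) for q in proj(c,np.r_[wp(p,-16,25,th+np.pi/5*(2*k+1)),wp(p,-16,92,th+np.pi/5*(2*k+1))],s)],(255,0,0))
    return im
E
python3 - <<'E'
from h import *;import pickle
from scipy.optimize import least_squares
c=pickle.load(open("d0.pkl","rb"))["top"]
def hit(uv,z):
    e,d=ray(c,uv);return e+d*((z-e[2])/d[:,2])[:,None]
P=hit([(287,184),(450,222)],12);v=P[0]-P[1];yaw=np.arctan2(-v[0],v[1])
print(np.linalg.norm(v),yaw)
o=P.mean(0)+100*np.array([np.cos(yaw),np.sin(yaw),0]);print(o)
# refine with the tyre's depth points: front face torus
im=c["image"].astype(int);K,D=intr(c)
m=np.zeros((400,640),bool);m[85:197,316:455]=1
m&=(im.max(2)<45)&(c["depth"]>700)
vv,uu=np.nonzero(m);e,d=ray(c,np.c_[uu,vv]);X=e+d*c["depth"][vv,uu][:,None]
ok=X[:,2]>60;X=X[ok];print(len(X))
def f(p):
    h,H=stand(p);L=(X-h)@H;r=np.hypot(L[:,1],L[:,2]);return np.hypot(r-122,L[:,0])-20
p=least_squares(f,[o[0],o[1],yaw],loss="soft_l1",f_scale=2).x;print(p,np.median(abs(f(p))))
p1=[p[0],p[1],yaw]
# valve angle
h,H=stand(p);e,d=ray(c,[(367,168)])
n=H[:,0];q=e+d[0]*((h-6*n-e)@n/(d[0]@n));l=(q-h)@H;th=np.arctan2(-l[1],l[2])%(2*np.pi);print(l,th)
# spoke-phase: grey mask would give it finely; overlay
o=overlay(c,p,th);cv2.imwrite("pics/ov0.png",cv2.resize(np.hstack([c["image"][75:240,230:520],o[75:240,230:520]]),None,fx=1.37,fy=1.37) if 0 else cv2.resize(np.vstack([o[75:240,280:480]]),None,fx=3.5,fy=3.5,interpolation=cv2.INTER_CUBIC))
np.save("p.npy",np.r_[p,th])
for nm,px in dict(bottle=(262,165),wrench=(318,217),lever=(401,234),gauge=(476,235)).items(): print(nm,hit([px],10)[0].round())
E
```

```text
398.01306974504604 -0.2531807064862982
[ 619.02914923 -100.7641982    12.        ]
4565
[ 6.17222269e+02 -9.71885137e+01 -2.68559077e-01] 0.9495847670657831
[ -6.          19.50125383 -66.89757621] 3.4252415651890793
bottle [621. 178.  10.]
wrench [491.  44.  10.]
lever [ 447. -151.   10.]
gauge [ 440. -329.   10.]
```

View pics/ov0.png

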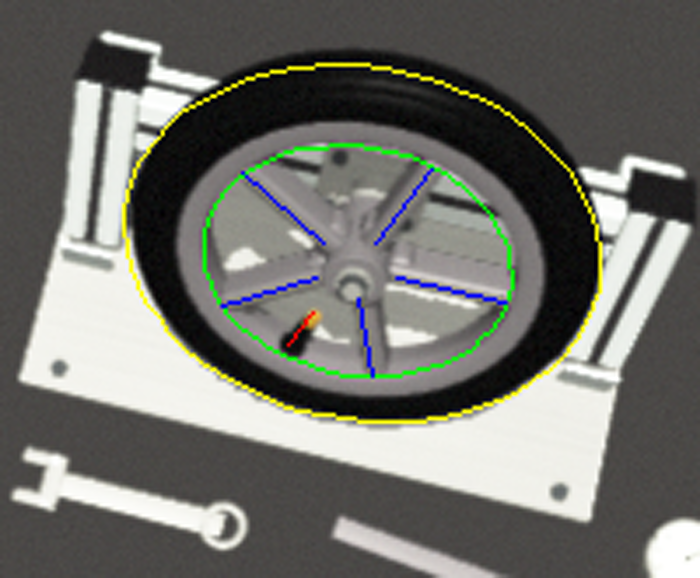

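The fitted pose matches the picture: the green ring lies on the rim, and the red line lies on the valve at about (310,330) in the crop. So θ≈3.43, and the wheel needs about 2.86 rad clockwise. Next I check reach along the arc.

```bash
cat >> h.py <<'E'
def tool(p,psi,tilt=0): # tool y along axle, tool x at clockwise angle psi in the wheel plane
    h,H=stand(p);y=H@R.from_euler('y',tilt,degrees=True).as_matrix()[:,0]
    x=H@np.array([0,-np.sin(psi),np.cos(psi)]);x-=y*(x@y);x/=np.linalg.norm(x)
    return np.c_[x,y,np.cross(x,y)]
def tcp(p,a,r,xt,Rt,reach): return wp(p,xt,r,a)[0]-reach*Rt[:,1]
E
python3 - <<'E'
from h import *;from rig import bot
bot.move_gripper(0);s=bot.read_state();print(bot.tip_reach,s["grip_width"],s["joint_positions"].round(2))
*p,th=np.load("p.npy")
A=np.linspace(th+np.radians(72)-2*np.pi,np.radians(72),9)
for tilt in(0,15):
  for nm,f in (("fix",lambda a,o:o),("rot",lambda a,o:a+o)):
    for o in np.arange(0,360,45):
      out=[]
      for a in A:
        Rt=tool(p,f(a,np.radians(o)),tilt)
        for xt in(4,-60):
          j=bot.ik(tcp(p,a,60,xt,Rt,19),R2q(Rt)); out.append(j)
      n=sum(j is not None for j in out)
      if n>8: print(tilt,nm,o,n,[None if j is None else j.round(1).tolist() for j in (out[0],out[8],out[-2])])
E
```

```text
19.0 0.16108175428963956 [ 1.27  0.3   1.52 -0.    1.32 -0.07]
0 fix 90 15 [[-0.0, 0.3, 2.0, 3.8, 0.3, -2.1], [-0.2, 0.3, 1.9, 3.8, 0.1, -2.2], [-0.3, 0.3, 2.0, 2.9, 0.2, -1.4]]
0 fix 135 15 [[-0.0, 0.3, 2.0, 3.8, 0.3, -1.3], [-0.2, 0.3, 1.9, 3.8, 0.1, -1.4], [-0.3, 0.3, 2.0, 2.9, 0.2, -0.6]]
0 fix 180 15 [[-0.0, 0.3, 2.0, 3.8, 0.3, -0.5], [-0.2, 0.3, 1.9, 3.8, 0.1, -0.6], [-0.3, 0.3, 2.0, 2.9, 0.2, 0.2]]
0 fix 225 15 [[-0.0, 0.3, 2.0, 3.8, 0.3, 0.2], [-0.2, 0.3, 1.9, 3.8, 0.1, 0.2], [-0.3, 0.3, 2.0, 2.9, 0.2, 1.0]]
0 fix 270 15 [[-0.0, 0.3, 2.0, 3.8, 0.3, 1.0], [-0.2, 0.3, 1.9, 3.8, 0.1, 1.0], [-0.3, 0.3, 2.0, 2.9, 0.2, 1.8]]
0 fix 315 13 [[-0.0, 0.3, 2.0, 3.8, 0.3, 1.8], [-0.2, 0.3, 1.9, 3.8, 0.1, 1.8], [-0.3, 0.3, 2.0, 2.9, 0.2, 2.5]]
0 rot 0 11 [[-0.0, 0.3, 2.0, 3.8, 0.3, 1.0], [-0.2, 0.3, 1.9, 3.8, 0.1, 2.4], [-0.3, 0.3, 2.0, 2.9, 0.2, -1.7]]
0 rot 45 12 [[-0.0, 0.3, 2.0, 3.8, 0.3, 1.8], None, [-0.3, 0.3, 2.0, 2.9, 0.2, -0.9]]
0 rot 90 10 [None, [-0.2, 0.3, 1.9, 3.8, 0.1, -2.3], [-0.3, 0.3, 2.0, 2.9, 0.2, -0.1]]
0 rot 135 11 [None, [-0.2, 0.3, 1.9, 3.8, 0.1, -1.6], [-0.3, 0.3, 2
[... 1156 characters left out ...]
7, 0.2, -0.8], [-0.2, 0.3, 1.8, -0.2, 0.3, 0.1], [-0.3, 0.3, 1.9, 0.2, 0.2, 1.0]]
15 rot 45 18 [[-0.1, 0.3, 1.9, -0.7, 0.2, 0.0], [-0.2, 0.3, 1.8, -0.2, 0.3, 0.9], [-0.3, 0.3, 1.9, 0.2, 0.2, 1.8]]
15 rot 90 16 [[-0.1, 0.3, 1.9, -0.7, 0.2, 0.8], [-0.2, 0.3, 1.8, -0.2, 0.3, 1.7], None]
15 rot 135 10 [[-0.1, 0.3, 1.9, -0.7, 0.2, 1.6], [-0.2, 0.3, 1.8, -0.2, 0.3, 2.4], None]
15 rot 225 12 [None, [-0.2, 0.3, 1.8, -0.2, 0.3, -2.2], [-0.3, 0.3, 1.9, 0.2, 0.2, -1.3]]
15 rot 270 18 [[-0.1, 0.3, 1.9, -0.7, 0.2, -2.3], [-0.2, 0.3, 1.8, -0.2, 0.3, -1.5], [-0.3, 0.3, 1.9, 0.2, 0.2, -0.5]]
15 rot 315 18 [[-0.1, 0.3, 1.9, -0.7, 0.2, -1.5], [-0.2, 0.3, 1.8, -0.2, 0.3, -0.7], [-0.3, 0.3, 1.9, 0.2, 0.2, 0.3]]
```

```bash
cat >> h.py <<'E'
TILT=20
def go(bot,p,a,r,xt,speed=40,**k):
    Rt=tool(p,a,TILT);return bot.servo_line(tcp(p,a,r,xt,Rt,bot.tip_reach),R2q(Rt),speed=speed,**k)
def sweep(bot,p,a0,a1,r,xt,speed=40,step=np.radians(10)):
    n=max(1,int(np.ceil(abs(a1-a0)/step)))
    for a in np.linspace(a0,a1,n+1)[1:]:
        go(bot,p,a,r,xt,speed);s=bot.read_state();print(round(np.degrees(a)),round(s["clock"],1),s["ft_force"].round(1))
E
python3 - <<'E'
from h import *;from rig import bot
*p,th=np.load("p.npy");a=th+np.radians(72)-2*np.pi;print(np.degrees(a))
for x in(-150,4):
  for b in np.linspace(a,1.3,12):
    Rt=tool(p,b,TILT);j=bot.ik(tcp(p,b,60,x,Rt,19),R2q(Rt))
    if j is None: print("none",x,b)
Rt=tool(p,a,TILT)
bot.move_to(tcp(p,a,60,-150,Rt,19),R2q(Rt));s=bot.read_state();print(s["clock"],s["ft_force"],s["joint_positions"].round(2))
go(bot,p,a,60,-35,150)
s=bot.read_state();c=bot.read_camera("wrist");t=bot.read_camera("top")
cv2.imwrite("pics/w1.png",np.vstack([overlay(c,p,th,s),]));print(s["clock"])
cv2.imwrite("pics/t1.png",cv2.resize(t["image"][60:240,230:510],None,fx=2.5,fy=2.5))
E
```

```text
-91.74811450188152
3.1833 [0.10013264 0.16927599 0.31407167] [ 0.   -0.08  2.08 -0.37  0.49 -1.06]
4.1
```

View pics/w1.png

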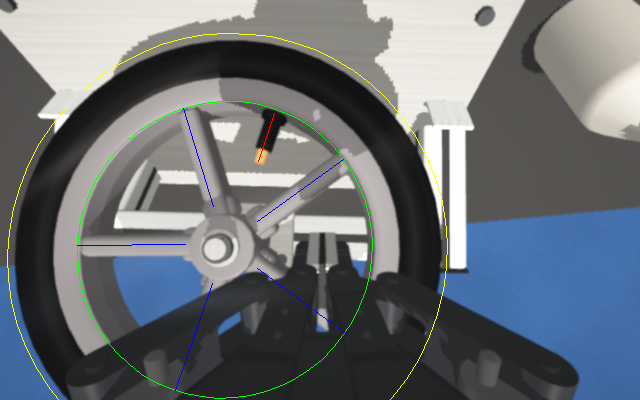

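View pics/t1.png

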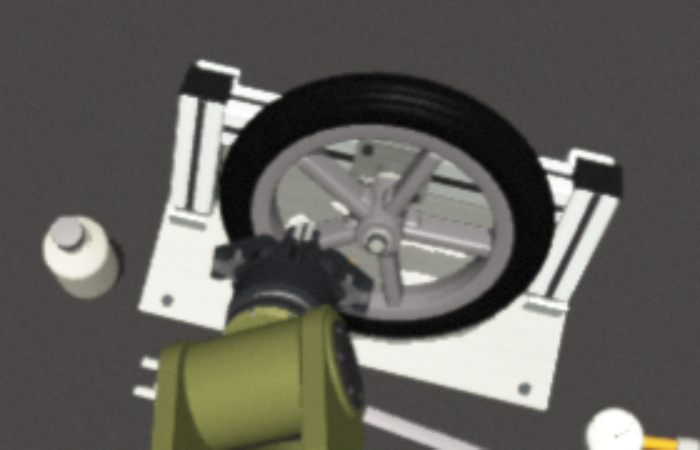

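The wrist view is upside down. Its overlay agrees with the real rim and hub (222,245) to about 3 mm, and the fingertips at (322,245) sit in the middle of the chosen gap. The top view agrees. I'll keep the jaw axis level throughout, so the knuckles stay away from the tyre, then insert and sweep.

```bash
sed -i 's/Rt=tool(p,a,TILT);return/Rt=tool(p,-np.pi\/2,TILT);return/' h.py
python3 - <<'E'
from h import *;from rig import bot
*p,th=np.load("p.npy");a=th+np.radians(72)-2*np.pi
Rt=tool(p,-np.pi/2,TILT)
print([bot.ik(tcp(p,b,60,4,Rt,19),R2q(Rt)) is not None for b in np.linspace(a,1.3,12)])
print("hit",go(bot,p,a,60,4,40,until_force=5),bot.read_state()["ft_force"])
sweep(bot,p,a,np.radians(-20),60,4)
s=bot.read_state();c=bot.read_camera("wrist");cv2.imwrite("pics/w2.png",c["image"])
E
```

```text
[True, True, True, True, True, True, True, True, True, True, True, True]
hit False [-0.31733319 -0.2797618   0.00490228]
-83 5.7 [ 0.4 -0.4 -1.3]
-74 6.1 [0.7 0.4 0.1]
-65 6.5 [ 0.3  0.3 -0.8]
-56 6.9 [-0.6  0.1  0.7]
-47 7.2 [ 0.1 -0.5 -0.2]
-38 7.6 [-0.4 -0.7 -0.7]
-29 8.0 [-0.7  0.1  0.5]
-20 8.4 [-0.7 -0.6 -0.1]
```

View pics/w2.png

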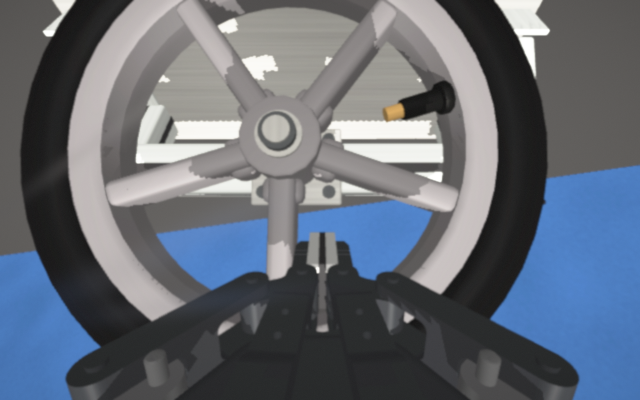

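The wheel follows the finger. The valve, at (400,108), is now near nine o'clock, and the pushed spoke is near twelve. The finger trails that spoke by about 20°, so it should end near 88°. I'll sweep to 70° and measure there.

Run:
```python
from h import *;from rig import bot
*p,th=np.load("p.npy")
Rt=tool(p,-np.pi/2,TILT)
print([bot.ik(tcp(p,b,60,4,Rt,19),R2q(Rt)) is not None for b in np.linspace(1,1.75,8)])
sweep(bot,p,np.radians(-20),np.radians(70),60,4)
s=bot.read_state();c=bot.read_camera("wrist");t=bot.read_camera("top")
import pickle;pickle.dump((s,c,t),open("d3.pkl","wb"))
i=np.vstack([cv2.resize(overlay(c,p,np.radians(-18),s),(480,300)),cv2.resize(t["image"][60:210,270:510],(480,300),interpolation=cv2.INTER_CUBIC)]);cv2.imwrite("pics/w3.png",i)
```

```text
[True, True, True, True, True, True, True, True]
-10 8.8 [0.6 0.5 0.2]
0 9.3 [-0.1 -0.1 -0.6]
10 9.7 [ 0.  -0.1 -0. ]
20 10.1 [0.6 0.  0.5]
30 10.5 [-0.1 -0.4  0.8]
40 10.9 [-0.1 -0.5  0.2]
50 11.3 [0.2 0.3 0.3]
60 11.7 [ 0.  -0.4 -0.4]
70 12.1 [-0.3  0.5  0.1]
```

View pics/w3.png

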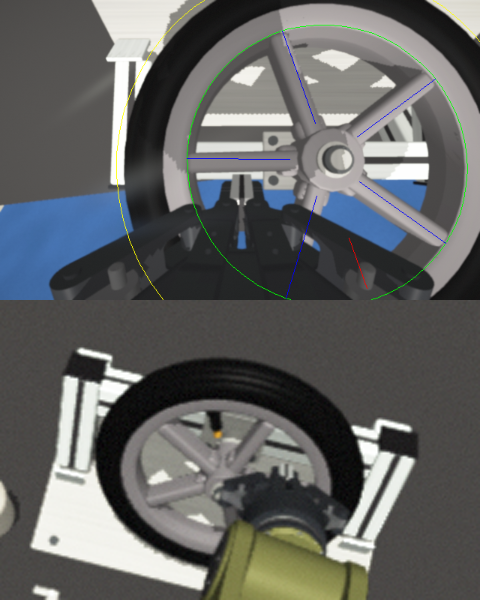

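The overlay at −18° fits the spokes in the wrist view, and the top view shows the valve tip at about (217,435), just left of twelve. I'll push 15° more, back off, retract and measure.

Run:
```python
from h import *;from rig import bot
*p,th=np.load("p.npy");r=np.radians
sweep(bot,p,r(70),r(85),60,4,20,r(5))
sweep(bot,p,r(85),r(74),60,4,40,r(11))
go(bot,p,r(74),60,-60,100)
go(bot,p,r(74),60,-160,150)
s=bot.read_state();c=bot.read_camera("wrist");t=bot.read_camera("top")
import pickle;pickle.dump((s,c,t),open("d4.pkl","wb"));print(s["clock"],s["ft_force"])
i=np.vstack([cv2.resize(overlay(c,p,r(-3),s),(480,300)),cv2.resize(overlay(t,p,r(-3))[60:210,270:510],(480,300),interpolation=cv2.INTER_CUBIC)]);cv2.imwrite("pics/w4.png",i)
```

```text
74 12.6 [ 0.4 -0.3  0.2]
78 12.9 [-0.1  0.   0.2]
81 13.3 [-0.3 -0.   0.5]
85 13.6 [ 1.  -0.6 -0.2]
80 13.9 [-0.3 -0.2  0.3]
74 14.2 [ 0.2  0.  -1.1]
15.8083 [ 0.21854251  0.18316434 -0.66843896]
```

View pics/w4.png

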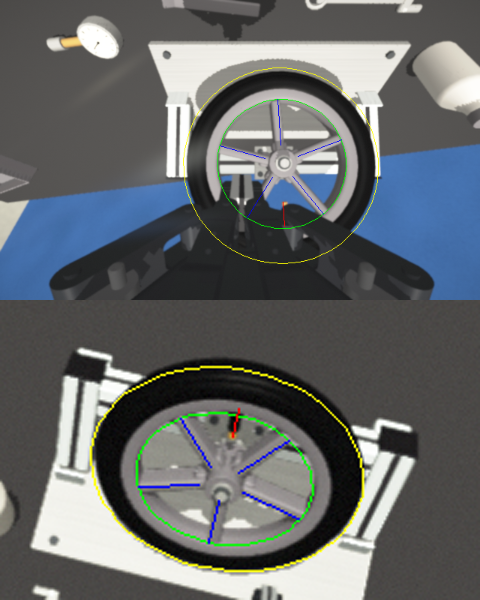

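The wheel is near twelve, but the −3° overlay isn't precise enough. I'll measure the spoke phase from the depth pictures instead.

```bash
cat >> h.py <<'E'
def phase(c,p,s=None): # wheel angle (deg, mod 72) from depth points on the spokes' front half
    v,u=np.nonzero(c["depth"]>0);e,d=ray(c,np.c_[u,v],s);X=e+d*c["depth"][v,u][:,None]
    h,H=stand(p);hc=h.copy()
    # local refit of the axle offset/centre on the tyre's front side
    L=(X-hc)@H;r=np.hypot(L[:,1],L[:,2]);a=np.arctan2(-L[:,1],L[:,2])
    m=(r>38)&(r<82)&(abs(L[:,0]+8)<13)
    z=np.exp(5j*a[m]).mean();return (np.degrees(np.angle(z))/5+36+36)%72-36,abs(z),m.sum()
E
python3 - <<'E'
from h import *;import pickle
*p,th=np.load("p.npy")
s,c,t=pickle.load(open("d4.pkl","rb"))
d=pickle.load(open("d0.pkl","rb"));print("start",phase(d["top"],p),np.degrees(th)-216)
print("now top",phase(t,p),"wrist",phase(c,p,s))
# valve by colour in the top image: orange tip + dark stem
im=t["image"].astype(int);b,g,rr=im[...,0],im[...,1],im[...,2]
m=(rr-b>40);m[:60]=0;m[210:]=0;m[:,:320]=0;m[:,:]&=True;m[:,450:]=0
v,u=np.nonzero(m);print("orange",u,v)
h,H=stand(p)
e,dd=ray(t,[(u.mean(),v.mean())]);n=H[:,0];q=e+dd[0]*((h-6*n-e)@n/(dd[0]@n));l=(q-h)@H;print(l,np.degrees(np.arctan2(-l[1],l[2])))
cr=t["image"][95:185,310:440];cv2.imwrite("pics/t4.png",cv2.resize(cr,None,fx=6,fy=6,interpolation=cv2.INTER_CUBIC))
E
```

```text
start (np.float64(-19.925735964858077), np.float64(0.7603785770741291), np.int64(981)) -19.74811450188153
now top (np.float64(-5.053976443919055), np.float64(0.7668548421894156), np.int64(968)) wrist (np.float64(-5.33799221546542), np.float64(0.8961049874512665), np.int64(2460))
orange [384 385 386 387 384 385 386 387 388 384 385 386 387 388 385 386 387] [126 126 126 126 127 127 127 127 127 128 128 128 128 128 129 129 129]
[-6.          4.59364189 58.60554344] -4.481816014134646
```

View pics/t4.png

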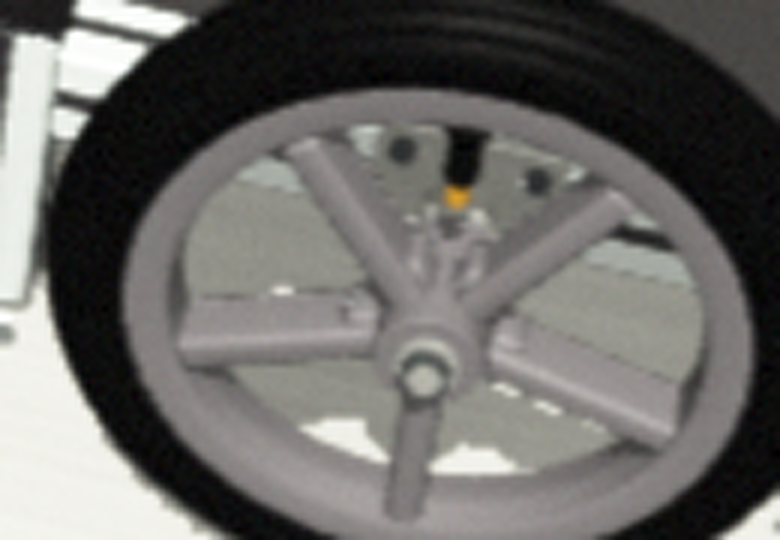

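Three measurements agree that the wheel is about 5° short: −5.1° (top depth), −5.3° (wrist depth) and −4.5° (valve tip colour). The crop shows the valve at (458,165) with no damage. I'll go back into the same gap and push 5° further.

Run:
```python
from h import *;from rig import bot
*p,th=np.load("p.npy");r=np.radians
go(bot,p,r(74),60,-60,150)
print("hit",go(bot,p,r(74),60,4,60,until_force=6))
sweep(bot,p,r(74),r(90),60,4,20,r(5.4))
sweep(bot,p,r(90),r(78),60,4,40,r(12))
go(bot,p,r(78),60,-60,100)
go(bot,p,r(74),60,-160,150)
bot.dwell(.3);s=bot.read_state();c=bot.read_camera("wrist");t=bot.read_camera("top");print(s["clock"])
print("now top",phase(t,p),"wrist",phase(c,p,s))
im=t["image"].astype(int);m=(im[...,2]-im[...,0]>40);m[:60]=0;m[210:]=0;m[:,:320]=0;m[:,450:]=0
v,u=np.nonzero(m);h,H=stand(p)
e,dd=ray(t,[(u.mean(),v.mean())]);n=H[:,0];q=e+dd[0]*((h-6*n-e)@n/(dd[0]@n));l=(q-h)@H;print(l,np.degrees(np.arctan2(-l[1],l[2])))
cv2.imwrite("pics/t5.png",cv2.resize(t["image"][60:260,220:520],None,fx=2.5,fy=2.5))
```

```text
hit False
79 18.4 [ 0.2 -0.   0.5]
85 18.8 [-0.2  0.4  0.4]
90 19.2 [ 0.4 -0.5  0.6]
84 19.5 [-0.4  0.1 -0.1]
78 19.8 [ 0.5  0.4 -0.2]
21.7417
now top (np.float64(0.1729017265596795), np.float64(0.7731753300366311), np.int64(974)) wrist (np.float64(-0.14138562985172598), np.float64(0.8701462045576), np.int64(2433))
[-6.          0.26284843 59.23313334] -0.2542497114402541
```

View pics/t5.png

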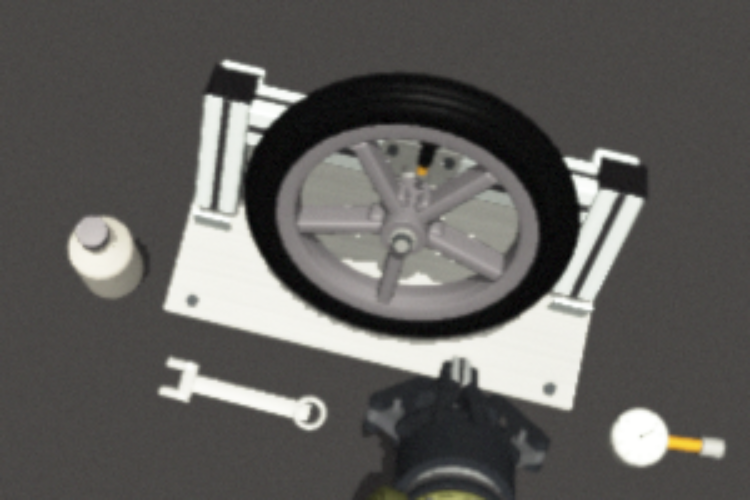

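All three readings are within 0.3° of twelve o'clock. The hand is clear, and the stand and visible loose things look where they were, so I'm handing in.

```bash
python3 -c "
from rig import bot
bot.finish_job();print(bot.read_state()['clock'])"
```

```text
the job is handed in; nothing more can be done
the job is handed in; nothing more can be done
```

The valve stem is at twelve o'clock with the hand clear of the wheel, and I handed the job in at about 22 s of the 64 s allowed. `finish_job` gives no verdict, so I can't confirm the score.

- **What I did:** I put the closed fingertips into one gap between spokes, next to the gap holding the valve. I pushed a single spoke about 160° clockwise over the top, then backed off and measured. The wheel was about 5° short, so I went back into the same gap and pushed the rest. The task says one spoke after another, but one spoke was enough for the whole turn.
- **Final wheel angle:** three readings agreed: +0.2° (top camera depth), −0.1° (wrist camera depth) and −0.3° (brass tip by colour). The limit is about 5.7°.
- **Forces:** readings of the tool force between moves stayed around 1 N, about the level of the sensor noise. I did not record the peaks during the moves.
- **Surroundings:** by eye in the last top picture, the stand, bottle, wrench and gauge were unmoved. The gripper hid the tyre lever there, so I did not check it after the last push. The fingers stayed well above it throughout.

No check failed or disagreed.

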